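Cock and trip the dowel driver

TASK

Drive the dowel into the board with the spring driver: draw the bolt back by its upright handle until the catch holds it, feeling for it and not ramming the lug hard into the rubber buffer behind, and let go of the handle so that the bolt stays cocked. Then press the trip pad gently down so that the bolt fires by itself and drives the dowel flush. Do not push the dowel with the fingers, and leave the hammer, the plywood box and the offcut where they lie.

Things in the scene. Friction and masses are not known exactly. Their poses are not given: they have to be found in the camera images.
- driver: fixed: grey base 335 x 124 x 12 mm. Origin on the bench under the bolt's axis; local +x is the firing direction (roughly away from the robot), +y the sear lever's side. The bolt (24 mm thick) lies along x at height 36. Local mm: front saddle x 42 to 52, 50 high; board from x 70, 56 high; clamp at x 195, 125 high; spring tube x -180 to -100, 57 high; lever bar x -150 to -22 at y 35, 58 high
- handle (a point): centre of the top of the bolt's upright round handle, 14 mm thick, 57 mm of it free above the bolt, top 105 mm above the bench; it moves with the bolt; local y 0, local x 18 mm less the bolt's draw. Fingers have room before and behind it above height 65 mm over the whole stroke
- striker (a joint): how far the bolt is drawn back (local -x), m: 0 rest, -0.014 face on the board, 0.060 most. Spring 300 N/m, neutral at 0, friction 1 N. The lug of a collar on the bolt lifts the sear over some 20 mm (1 to 6 N extra), then is caught at a value different each time, 0.032 to 0.050: find it by feel. Eased forward, a caught bolt stays and its pull on the hand drops to nothing; else it follows the hand
- buffer (a joint): compression of the black rubber buffer on the sear bracket, m: 0 when free. The lug meets it about 1.5 mm after the catch point, and the pull then grows by 3 N for each mm; more than 0.0035 is ramming it
- trip_pad (a point): centre of the top of the steel trip pad, 34 x 34 mm, 64 mm above the bench, on the rear end of the sear lever; local x -135, y 45 mm. Pressing it straight down lifts the tooth: about 8 to 10 mm of travel at 3 to 10 N frees the cocked bolt; the lever stops after 12 mm. Free space below it: 40 mm
- sear (a joint): angle of the sear lever, rad: 0 with the tooth down (sprung there), 0.28 with the pad fully down; about 0.18 frees the lug
- dowel (a joint): how far the wooden dowel (12 mm thick, at height 36 mm) has been driven in, m: it starts at 0 to 0.003 and stands out of the board's edge by 0.010 less this value; 0.010 is flush. It takes 5 N and only the bolt's blow is to drive it
- mallet: loose bystander: a hammer lying beside the driver, about 0.26 m long
- dowel_box: loose bystander: open plywood box 90 x 120 x 35 mm; origin at the centre of its underside
- offcut: loose bystander: wood offcut 130 x 60 x 30 mm; origin at the centre of its underside

How it is judged (in metres and radians):
On the way, in this order (a step that is already met when the one before it is completed fails the run):
1. the bolt is cocked: drawn back at least 29 mm and held there by the sear, with nothing of the robot touching it, and still (value of joint striker above 0.029 m and contact force between each of the arm, the fingers and striker below 0.3 N and linear speed of striker below 0.02 m/s), for 0.3 s.
2. the bolt has fired untouched and driven the dowel flush (standing out less than 1.5 mm) (value of joint dowel above 0.0085 m and value of joint striker below 0.01 m and contact force between the fingers and striker below 0.3 N), for 0.05 s.
At the end, for the whole second after the job is handed in: the dowel stands out less than 1.5 mm, the bolt is back at rest (value below 0.008 m, slower than 0.03 m/s) and the sear lever is back down (below 0.04 rad) (value of joint dowel above 0.0085 m and value of joint striker between -0.0145 and 0.008 m and linear speed of striker below 0.03 m/s and value of joint sear below 0.04 rad); the robot touches nothing.
It fails at once if the buffer was rammed (compressed more than 3.5 mm) (value of joint buffer above 0.0035 m).
It fails at once if the trip pad was pressed with more than 25 N (contact force between the fingers and sear above 25 N).
It fails at once if the dowel was pushed with the fingers (contact force between the fingers and dowel above 1 N).
It fails at once if a bystander was moved by more than 20 mm (distance of any of mallet, dowel_box, offcut from where it was at the start of the episode above 0.02 m).
It also fails if it takes over 72 s, if anything falls off the work surface, if the arm or the gripper's body presses on something with over 40 N, if the wrist force passes 120 N, or if a joint passes its speed limit or range.

ROBOT

A 7-joint arm with a two-finger parallel gripper is mounted at the origin on the work surface. World frame = base frame: x ahead of the robot, y to its left, z up, the work surface at z = 0. Lengths are in mm, angles in degrees, forces in N, time in s.
With the tool pointing down it reaches from about 350 to 900 mm from the base axis. Payload 7.2 kg.
Tool frame: the origin (TCP) lies midway between the tips of the shut fingers; the grasp point (between the pads) lies arm.grasp_offset behind it (arm.grasp_offset is the distance from the TCP to the grasp point, in mm); z points along the fingers, x is the direction in which the jaws open and shut, and the axes are right-handed (so a half turn about z gives the same grasp; the last joint's range is limited). The gripper opens to 88 mm and grips with 3 to 60 N. Pads are 20 mm wide; open, the fingers measure 115 mm over their backs; the gripper's body (75 mm by 178 mm) begins 61 mm behind the grasp point.
Start: joints at [65.019, 23.554, -0.728, 91.456, 0.321, 64.991, -4.71], TCP at [224.716, -583.208, 222.653] pointing down, gripper open.
Joint ranges: [-169.25, 169.25], [-16.82, 113.86], [-84.01, 82.57], [7.8, 145.47], [-59.2, 239.2], [7.22, 106.19], [-163.78, 163.78]. Speed limits (degrees/s): [136.94, 136.94, 172.46, 172.46, 180, 180, 180].

INTERFACE

Orientations are given as [roll, pitch, yaw] about the fixed x, y, z axes, in that order (R = Rz(yaw) Ry(pitch) Rx(roll)).
In Python, from workcell import arm gives the robot as it stands. The module is installed in compiled form; this text tells all that it offers.
- The arm moves only by the shell command python3 -m pendant 'ROWS' [FORCE]. ROWS is JSON, a list of rows, each a list of 3 entries, a list of its own where there are three numbers: the shift along the tool's x, y, z in units of 0.5 m (1.0 is 0.5 m), then the turn, a rotation vector about the tool's x, y, z in units of pi/2 rad (1.0 is pi/2 rad), then the gripper's target within -1 to 1 (fully open at 1, half-way at 0, shut at -1). In form: [[[dx, dy, dz], [wx, wy, wz], claw], ...]. A call has 1 to 5 rows; each row is the pose to reach, as a shift and turn from the pose commanded when the call began, along the tool's axes at that moment; what a row does not reach only later rows make up. A row lasts 1/12 s, in which the tool goes at most 41.7 mm and 7.16 degrees, less where a joint would pass 70% of its speed; a pose out of reach is approached as far as the arm can. A call with a number of a shift or a turn outside -1 to 1 is refused whole. A call with a gripper value outside its range is refused whole. The fingers move at their own pace and stop on an object; FORCE is the grip in N (left out, the last holds). Time passes only in rows, so rows that repeat a pose let the fingers close. It gives the time, the measured TCP pose, the force and the opening at its end, in the units of the state.
- arm.read_state(): the state, without advancing time (a new reading comes with each control period).
- arm.grab_frame(name): name is "side" or "top"; returns the picture (400x640x3 uint8, red, green, blue); there is no depth.
- arm.camera_params(name): a dict with "fovy" (degrees; the focal length in pixels is half the picture's height over the tangent of half this angle, whatever the lens; pixels are square), "cx", "cy" (the principal point, pixels), "R" (3x3) and "t" (3): a world point X has camera coordinates R X + t. Camera axes: x right, y down, z forward; pixel columns grow to the right and rows downward; lengths in mm; the calibration is good to about 2 mm. A picture is of the moment at which its call begins. camera_params takes no time and is no camera call.
- arm.finish_job(): hands the job in, once; it reports no verdict.
The state is a dict: "time": time; "joints": joint angles; "qd": joint speeds; "joint_torque": joint torques, N m; "tool_pos": TCP position; "eef_rot": TCP orientation; "contact_force": force on the tool from outside, world axes, zero at the start; "wrist_torque": the same for the moment, N m; "grip_width": opening from 0.0 (shut) to 1.0 (fully open).
Only numpy, scipy, OpenCV 4.12 (cv2) and the standard library are available. Lean on these libraries where they do the work, as an engineer would, in place of code of your own. Each camera call takes 0.05 s, during which the arm holds its last target.

## Working session

There is one attempt and no reset: what is moved stays moved. The work goes in short steps, Python scripts to look and compute and a shell command to move; the robot and the scene stay as the last step left them, time stands still between calls to the robot, and variables do not carry over. Pictures are saved under pics/ and viewed, and the job is handed in when it is done.

```bash
mkdir -p pics
python3 - <<'E'
from workcell import arm
import cv2
for n in ("side","top"):
    im=arm.grab_frame(n); cv2.imwrite(f"pics/{n}0.png",im[:,:,::-1])
    p=arm.camera_params(n); print(n,p)
s=arm.read_state()
print(s, arm.grasp_offset)
E
```

```text
side {'fovy': 43.53226050030065, 'cx': 313.6587823313651, 'cy': 194.07544286121714, 'R': array([[-0.9885572 , -0.15083965, -0.00143517],
       [-0.11375496,  0.75169627, -0.64962492],
       [ 0.09906801, -0.64202813, -0.76025351]]), 't': array([ 560.87725799,   71.81251007, 1261.92578676])}
top {'fovy': 52.54627031220761, 'cx': 324.6165689537947, 'cy': 206.21859967663914, 'R': array([[ 0.00179599, -0.99960107,  0.02818654],
       [-0.99906021, -0.00301426, -0.04323904],
       [ 0.04330675, -0.0280824 , -0.99866706]]), 't': array([ 46.90265727, 563.6978589 , 871.52819799])}
{'time': 0.1, 'joints': array([65.02006276, 23.59460571, -0.72783273, 91.49647262,  0.32254566,
       64.99138878, -4.71047283]), 'qd': array([ 0.03017227, -0.06384567, -0.05592583, -0.04616351,  0.05589617,
       -0.05902563, -0.04791739]), 'joint_torque': array([ 1.89800186e-03, -5.89099538e+01,  6.43456466e-01, -2.91712117e+01,
       -5.37917961e-02,  1.45193806e-02,  2.68458928e-05]), 'tool_pos': array([ 224.5110038 , -582.81560166,  221.92211319]), 'eef_rot': array([ 1.79992603e+02,  8.00877289e-02, -6.89267804e+01]), 'contact_force': array([-0.57972733,  0.09098332, -0.81075355]), 'wrist_torque': array([ 0.03356409,  0.0134701 , -0.02700511]), 'grip_width': 1.0017728634402687} 18.700000000000003
```

View pics/side0.png

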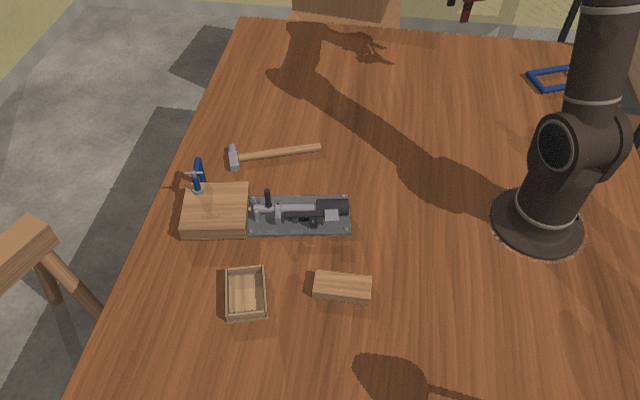

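View pics/top0.png

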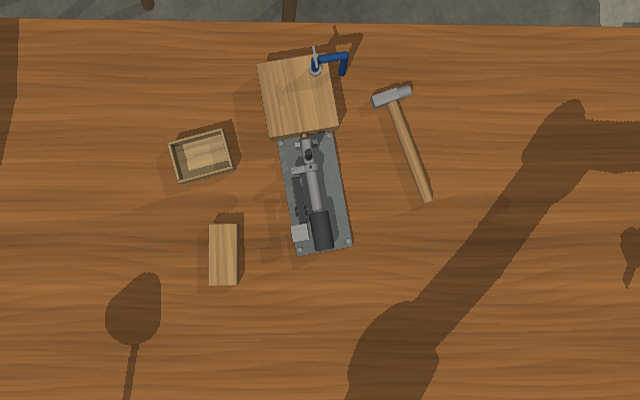

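The top view shows the driver from about (340,250) at the rear to (300,135) at the board. The handle is near (307,153) and the trip pad near (300,232). In the side view the handle top is near (267,191). I'll zoom in next.

Run:
```python
import cv2
a=cv2.imread("pics/top0.png")[120:265,260:370]; b=cv2.imread("pics/side0.png")[170:250,235:365]
cv2.imwrite("pics/topz.png",cv2.resize(a,None,fx=4,fy=4,interpolation=cv2.INTER_CUBIC))
cv2.imwrite("pics/sidez.png",cv2.resize(b,None,fx=6,fy=6,interpolation=cv2.INTER_CUBIC))
```

```text
(no output)
```

View pics/topz.png

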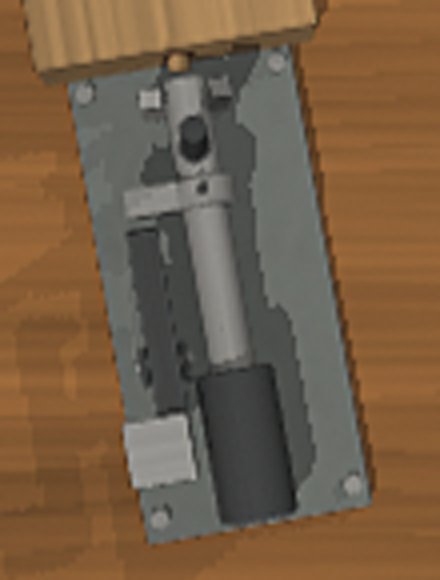

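View pics/sidez.png

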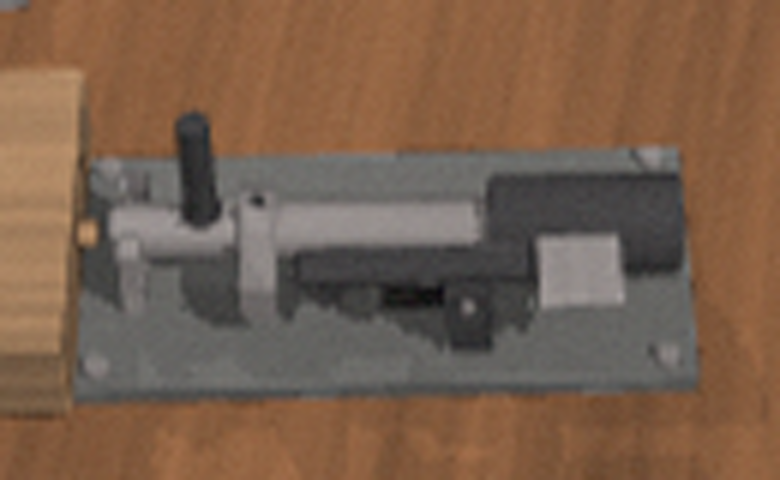

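```bash
cat > h.py <<'E'
import numpy as np
from workcell import arm
def cam(n):
    p=arm.camera_params(n); f=200/np.tan(np.radians(p["fovy"]/2)); R=np.array(p["R"]);t=np.array(p["t"]); return p,f,R,t
def ray(n,u,v):
    p,f,R,t=cam(n); d=R.T@np.array([(u-p["cx"])/f,(v-p["cy"])/f,1]); return -R.T@t,d/np.linalg.norm(d)
def plane(n,u,v,z):
    c,d=ray(n,u,v); return c+d*(z-c[2])/d[2]
def tri(a,b):
    (c1,d1),(c2,d2)=ray("side",*a),ray("top",*b)
    A=np.stack([d1,-d2],1); s=np.linalg.lstsq(A,c2-c1,rcond=None)[0]
    p,q=c1+s[0]*d1,c2+s[1]*d2; return (p+q)/2,np.linalg.norm(p-q)
def proj(n,X):
    p,f,R,t=cam(n); c=R@np.array(X)+t; return np.array([p["cx"]+f*c[0]/c[2],p["cy"]+f*c[1]/c[2]])
tz=lambda u,v:((u+.5)/4-.5+260,(v+.5)/4-.5+120)
sz=lambda u,v:((u+.5)/6-.5+235,(v+.5)/6-.5+170)
E
python3 - <<'E'
from h import *
np.set_printoptions(precision=1,suppress=True)
print(ray("top",0,0)[0],ray("side",0,0)[0])
rl=plane("top",*tz(148,543),12);rr=plane("top",*tz(372,503),12)
print("rear corners",rl,rr)
fl=plane("top",*tz(70,85),12); fr=plane("top",*tz(296,45),12)
print(fl,fr)
for a in((rl,fl),(rr,fr)):
    d=a[1]-a[0];print("yaw",np.degrees(np.arctan2(d[1],d[0])))
d=rl-rr;print("yaw",np.degrees(np.arctan2(d[1],d[0]))-90, np.linalg.norm(d))
# side base corners
for q in((680,150),(698,385),(80,395)):print("side",plane("side",*sz(*q),12))
print("pad",plane("side",*sz(581,271),64),plane("top",*tz(160,452),64))
print("hand",plane("side",*sz(192,118),105),plane("top",*tz(196,125),105),plane("top",*tz(196,150),105))
# screws for yaw (top)
S=[plane("top",*tz(*q),14) for q in((85,94),(276,62),(159,518),(351,485))]
for a,b in((2,0),(3,1)):
    d=S[b]-S[a];print("yaw",np.degrees(np.arctan2(d[1],d[0])))
for a,b in((3,2),(1,0)):
    d=S[b]-S[a];print("yaw",np.degrees(np.arctan2(d[1],d[0]))-90)
E
```

```text
[525.3  73.1 893.4] [ 437.6  840.8 1006.8]
rear corners [457.  108.6  12. ] [478.6 -12.8  12. ]
[706.3 152.4  12. ] [729.3  28.8  12. ]
yaw 9.956608309766706
yaw 9.407062217007688
yaw 10.083967318681573 123.33625578300665
side [478.6 -11.   12. ]
side [457.9 113.3  12. ]
side [705.9 155.9  12. ]
pad [508.7 102.5  64. ] [507.2 100.7  64. ]
hand [668.6  81.1 105. ] [667.9  82.4 105. ] [655.6  82.4 105. ]
yaw 10.171656777686312
yaw 10.066758073759647
yaw 9.740127708643982
yaw 10.032904583105832
```

```bash
cat >> h.py <<'E'
from scipy.spatial.transform import Rotation as Ro
U=np.array([np.cos(np.radians(10)),np.sin(np.radians(10)),0]);V=np.array([-U[1],U[0],0])
H=np.array([667.5,82.5,105.])
def L(x,y,z): # local -> world
    O=H*[1,1,0]-18*U; return O+x*U+y*V+[0,0,z]
def go(target,rpy=(180,0,-80)):
    s=arm.read_state(); R=Ro.from_euler("xyz",s["eef_rot"],degrees=True)
    d=R.inv().apply(np.array(target)-s["tool_pos"])/500
    w=(R.inv()*Ro.from_euler("xyz",rpy,degrees=True)).as_rotvec()/(np.pi/2)
    print("t",s["time"],"pos",s["tool_pos"].round(1),s["eef_rot"].round(2),"shift",d.round(4),"turn",w.round(4),"rows",(np.linalg.norm(d)*12).round(1), "F",s["contact_force"].round(2),"loc",loc(s["tool_pos"]).round(1))
def loc(p):
    d=np.array(p)-(H*[1,1,0]-18*U); return np.array([d@U,d@V,d[2]])
E
python3 -c "
from h import *
print(L(43,0,200)); go(L(43,0,200))"
```

```text
[692.12019383  86.84120444 200.        ]
t 0.1 pos [ 224.5 -582.8  221.9] [ 1.7999e+02  8.0000e-02 -6.8930e+01] shift [-0.9134 -1.3542  0.0449] turn [0.0002 0.0009 0.123 ] rows 19.6 F [-0.58  0.09 -0.81] loc [-533.8 -578.3  221.9]
```

```bash
python3 -m pendant '[[[-0.046,-0.068,0],[0,0,0.06],-1],[[-0.09,-0.136,0],[0,0,0.123],-1],[[-0.136,-0.204,0],[0,0,0.123],-1],[[-0.18,-0.272,0],[0,0,0.123],-1],[[-0.225,-0.335,0],[0,0,0.123],-1]]' 20; python3 -c "
from h import *
go(L(43,0,200))"
```

```text
time: 0.52
tool_pos: [341.6, -415.9, 222.4]
eef_rot: [180.0, 0.0, -80.0]
contact_force: [-0.0, -0.4, -0.1]
grip_width: 0.667
t 0.5167 pos [ 341.6 -415.9  222.4] [ 1.800e+02  2.000e-02 -7.998e+01] shift [-0.8682 -0.8654  0.045 ] turn [0.     0.0003 0.0002] rows 14.7 F [-0.04 -0.39 -0.07] loc [-389.5 -434.3  222.4]
```

```bash
for i in 1; do python3 -m pendant '[[[-0.29,-0.29,0.01],[0,0,0],-1],[[-0.29,-0.29,0.01],[0,0,0],-1],[[-0.29,-0.29,0.01],[0,0,0],-1],[[-0.29,-0.29,0.01],[0,0,0],-1],[[-0.29,-0.29,0.01],[0,0,0],-1]]'; done
python3 -m pendant '[[[-0.29,-0.29,0.01],[0,0,0],-1],[[-0.29,-0.29,0.01],[0,0,0],-1],[[-0.29,-0.29,0.01],[0,0,0],-1],[[-0.29,-0.29,0.01],[0,0,0],-1],[[-0.29,-0.29,0.01],[0,0,0],-1]]'; python3 -c "
from h import *
go(L(43,0,200))"
```

```text
time: 0.93
tool_pos: [459.0, -247.6, 217.5]
eef_rot: [-180.0, 0.0, -80.0]
contact_force: [1.5, -0.8, 0.5]
grip_width: 0.282
time: 1.35
tool_pos: [576.6, -79.6, 212.3]
eef_rot: [180.0, 0.0, -80.0]
contact_force: [-0.5, -0.3, -0.7]
grip_width: 0.005
t 1.35 pos [576.6 -79.6 212.3] [ 1.7998e+02  2.0000e-02 -7.9970e+01] shift [-0.2876 -0.2856  0.0247] turn [0.0002 0.0002 0.0004] rows 4.9 F [-0.49 -0.34 -0.66] loc [ -99.7 -143.9  212.3]
```

```bash
python3 -m pendant '[[[-0.288,-0.286,0.025],[0,0,0],-1],[[-0.288,-0.286,0.025],[0,0,0],-1],[[-0.288,-0.286,0.025],[0,0,0],-1],[[-0.288,-0.286,0.025],[0,0,0],-1],[[-0.288,-0.286,0.025],[0,0,0],-1]]'; python3 -m pendant '[[[0,0,0],[0,0,0],-1],[[0,0,0],[0,0,0],-1]]'; python3 -c "
from h import *
import cv2
go(L(43,0,130))
for n,c in(('side',(slice(110,260),slice(200,400))),('top',(slice(60,260),slice(220,420)))):
    cv2.imwrite(f'pics/{n}1.png',cv2.resize(arm.grab_frame(n)[c][:,:,::-1],None,fx=3,fy=3,interpolation=2))
"
```

```text
time: 1.77
tool_pos: [692.3, 87.3, 199.3]
eef_rot: [180.0, 0.0, -79.9]
contact_force: [0.7, -0.8, -0.1]
grip_width: 0.007
time: 1.93
tool_pos: [691.4, 87.8, 198.4]
eef_rot: [179.9, 0.1, -79.8]
contact_force: [-0.4, -0.3, -0.7]
grip_width: 0.002
t 1.9333 pos [691.4  87.8 198.4] [ 1.7988e+02  7.0000e-02 -7.9750e+01] shift [ 0.0023 -0.0015  0.1368] turn [0.0014 0.0008 0.0027] rows 1.6 F [-0.42 -0.34 -0.72] loc [ 42.4   1.1 198.4]
```

View pics/side1.png

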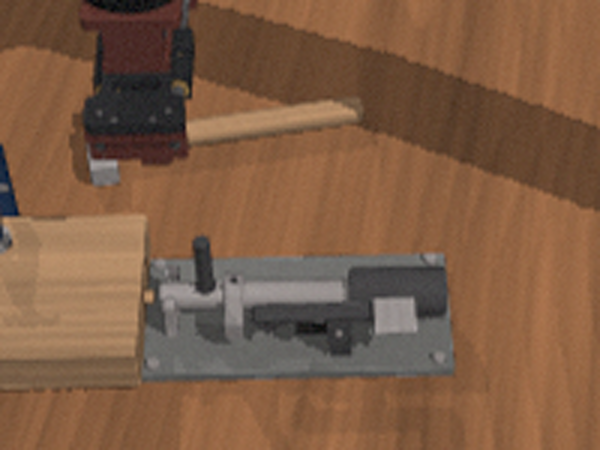

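View pics/top1.png

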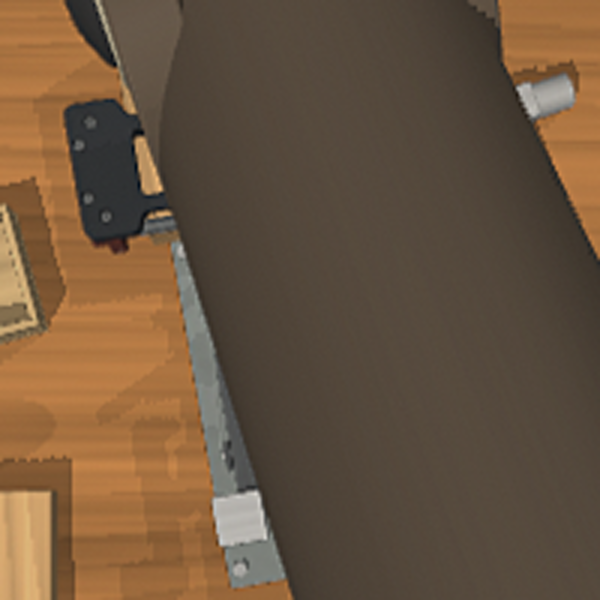

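```bash
python3 -c "
from h import *
p=proj('side',[691.4,87.8,198.4]); print(p,(p-[200,110])*3)
p=proj('side',L(18,0,105)); print(p,(p-[200,110])*3)
go(L(43,0,110))"
```

```text
[252.94784394 162.98215824] [158.84353183 158.94647472]
[266.89941186 189.75293244] [200.69823558 239.25879731]
t 2.0333 pos [691.2  83.6 199.4] [ 1.7992e+02 -5.0000e-02 -8.0030e+01] shift [-0.0062 -0.0032  0.1788] turn [ 0.0009 -0.0006 -0.0003] rows 2.1 F [-0.8  -0.63 -0.58] loc [ 41.5  -3.  199.4]
```

```bash
for i in 1 2 3; do python3 -m pendant '[[[0,0,0],[0,0,0],-1]]'; done;  python3 -c "
from h import *
for q in [(42+37,89,278),(42-37,89,278),(42+37,-89,278),(42+10,0,199),(42-10,0,199)]:
    p=proj('side',L(*q)); print(q,(p-[200,110])*3)
go(L(43,0,110))"
```

```text
time: 2.12
tool_pos: [691.3, 82.5, 200.1]
eef_rot: [180.0, -0.1, -80.1]
contact_force: [-0.3, -0.4, 0.7]
grip_width: 0.009
time: 2.2
tool_pos: [691.4, 82.6, 200.5]
eef_rot: [-180.0, -0.1, -80.1]
contact_force: [0.2, -0.3, 0.4]
grip_width: 0.004
time: 2.28
tool_pos: [691.5, 83.0, 200.7]
eef_rot: [-180.0, -0.0, -80.1]
contact_force: [-0.2, 0.5, -0.6]
grip_width: 0.009
(79, 89, 278) [ 85.68419631 171.59899538]
(5, 89, 278) [196.43884654 169.63646147]
(79, -89, 278) [106.50290078  -1.48165472]
(52, 0, 199) [146.06437121 157.5828878 ]
(32, 0, 199) [172.85312665 157.11140905]
t 2.2833 pos [691.5  83.  200.7] [-1.7997e+02 -4.0000e-02 -8.0110e+01] shift [-0.0075 -0.0024  0.1813] turn [-0.0003 -0.0004 -0.0012] rows 2.2 F [-0.22  0.5  -0.62] loc [ 41.7  -3.7 200.7]
```

```bash
python3 -m pendant '[[[0,0,0.03],[0,0,0],-1],[[0,0,0.06],[0,0,0],-1],[[-0.003,-0.001,0.09],[0,0,0],-1],[[-0.006,-0.0025,0.12],[0,0,0],-1],[[-0.006,-0.0025,0.14],[0,0,0],-1]]'; python3 -m pendant '[[[0,0,0],[0,0,0],-1],[[0,0,0],[0,0,0],-1],[[0,0,0],[0,0,0],-1],[[0,0,0],[0,0,0],-1],[[0,0,0],[0,0,0],-1]]'; python3 -c "
from h import *
import cv2
for n,c in(('side',(slice(110,260),slice(200,400))),):
    cv2.imwrite(f'pics/{n}2.png',cv2.resize(arm.grab_frame(n)[c][:,:,::-1],None,fx=3,fy=3,interpolation=2))
go(L(43,0,72))
"
```

```text
time: 2.7
tool_pos: [691.7, 87.2, 129.0]
eef_rot: [179.9, -0.0, -80.0]
contact_force: [-0.5, -0.9, 0.6]
grip_width: 0.005
time: 3.12
tool_pos: [692.8, 87.8, 131.3]
eef_rot: [-179.9, -0.0, -80.0]
contact_force: [-0.3, 0.4, -0.2]
grip_width: 0.004
t 3.1667 pos [692.7  87.8 131.1] [-1.7992e+02 -1.0000e-02 -8.0000e+01] shift [0.0016 0.0017 0.1182] turn [-0.0009 -0.0001 -0.0001] rows 1.4 F [ 0.46  0.13 -0.8 ] loc [ 43.8   0.8 131.1]
```

View pics/side2.png

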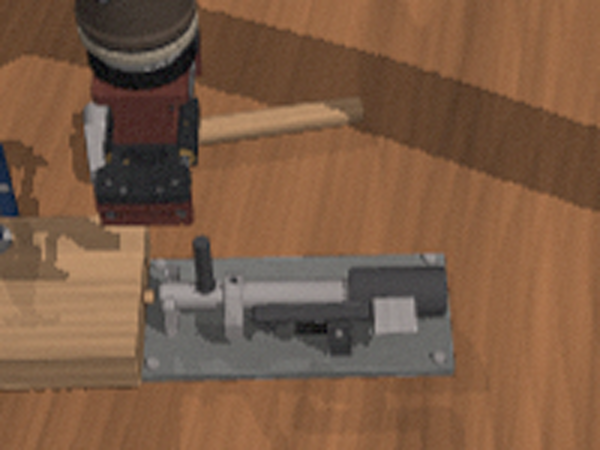

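```bash
python3 -m pendant '[[[0,0.001,0.024],[0,0,0],-1],[[0,0.001,0.048],[0,0,0],-1],[[0.001,0.001,0.072],[0,0,0],-1],[[0.001,0.001,0.096],[0,0,0],-1],[[0.001,0.001,0.116],[0,0,0],-1]]'; python3 -m pendant '[[[0,0,0],[0,0,0],-1],[[0,0,0],[0,0,0],-1],[[0,0,0],[0,0,0],-1],[[0,0,0],[0,0,0],-1],[[0,0,0],[0,0,0],-1]]'; python3 -c "
from h import *
import cv2
for n,c in(('side',(slice(110,260),slice(200,400))),):
    cv2.imwrite(f'pics/{n}3.png',cv2.resize(arm.grab_frame(n)[c][:,:,::-1],None,fx=3,fy=3,interpolation=2))
go(L(35,0,72))
"
```

```text
time: 3.58
tool_pos: [691.0, 87.0, 69.7]
eef_rot: [179.9, -0.0, -80.0]
contact_force: [-0.0, 0.4, 0.1]
grip_width: 0.006
time: 4.0
tool_pos: [692.4, 87.3, 73.0]
eef_rot: [-179.9, -0.0, -80.0]
contact_force: [0.2, -0.4, 0.6]
grip_width: 0.007
t 4.05 pos [692.3  87.3  72.9] [-179.93   -0.    -80.  ] shift [0.0007 0.0166 0.0018] turn [-0.0008 -0.0001  0.    ] rows 0.2 F [-0.31  0.01  1.45] loc [43.3  0.4 72.9]
```

View pics/side3.png

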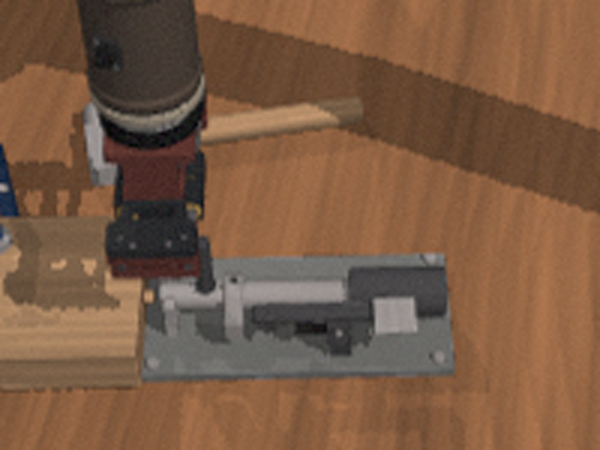

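The fingers are down in front of the handle, with the gripper body at (150,250) and the handle at (205,262), and nothing is touching. Next I'll draw back in small steps.

```bash
cat > m.py <<'E'
from h import *
s=arm.read_state(); f=s["contact_force"]; l=loc(s["tool_pos"])
print("   t %.2f x %.2f y %.2f z %.1f  Fu %.2f Fv %.2f Fz %.2f"%(s["time"],*l,f@U,f@V,f[2]))
E
python3 -m pendant '[[[0,0.004,0],[0,0,0],-1],[[0,0.008,0],[0,0,0],-1],[[0,0.012,0],[0,0,0],-1],[[0,0.012,0],[0,0,0],-1],[[0,0.012,0],[0,0,0],-1]]' >/dev/null; python3 m.py
python3 -m pendant '[[[0,0.003,0],[0,0,0],-1],[[0,0.006,0],[0,0,0],-1],[[0,0.01,0],[0,0,0],-1],[[0,0.01,0],[0,0,0],-1],[[0,0.01,0],[0,0,0],-1]]' >/dev/null; python3 m.py
```

```text
t 4.47 x 36.73 y 0.34 z 72.3  Fu -0.77 Fv 0.05 Fz 1.20
   t 4.88 x 31.74 y 0.42 z 72.2  Fu 0.23 Fv -0.37 Fz 0.24
```

```bash
python3 -m pendant '[[[0,0.003,0],[0,0,0],-1],[[0,0.006,0],[0,0,0],-1],[[0,0.01,0],[0,0,0],-1],[[0,0.01,0],[0,0,0],-1],[[0,0.01,0],[0,0,0],-1]]' >/dev/null; python3 m.py
python3 -m pendant '[[[0,0.003,0],[0,0,0],-1],[[0,0.006,0],[0,0,0],-1],[[0,0.01,0],[0,0,0],-1],[[0,0.01,0],[0,0,0],-1],[[0,0.01,0],[0,0,0],-1]]' >/dev/null; python3 m.py
```

```text
t 5.30 x 26.82 y 0.37 z 72.2  Fu 1.57 Fv -0.33 Fz -0.31
   t 5.72 x 21.92 y 0.37 z 72.2  Fu 3.88 Fv 0.11 Fz -1.82
```

```bash
python3 -m pendant '[[[0,0.003,0],[0,0,0],-1],[[0,0.006,0],[0,0,0],-1],[[0,0.01,0],[0,0,0],-1],[[0,0.01,0],[0,0,0],-1],[[0,0.01,0],[0,0,0],-1]]' >/dev/null; python3 m.py
python3 -m pendant '[[[0,0.003,0],[0,0,0],-1],[[0,0.006,0],[0,0,0],-1],[[0,0.01,0],[0,0,0],-1],[[0,0.01,0],[0,0,0],-1],[[0,0.01,0],[0,0,0],-1]]' >/dev/null; python3 m.py
python3 -m pendant '[[[0,0.003,0],[0,0,0],-1],[[0,0.006,0],[0,0,0],-1],[[0,0.006,0],[0,0,0],-1]]' >/dev/null; python3 m.py
python3 -m pendant '[[[0,0.003,0],[0,0,0],-1],[[0,0.006,0],[0,0,0],-1],[[0,0.006,0],[0,0,0],-1]]' >/dev/null; python3 m.py
```

```text
t 6.13 x 18.00 y 0.38 z 72.3  Fu 7.99 Fv 0.38 Fz -3.54
   t 6.55 x 13.84 y 0.35 z 72.4  Fu 10.95 Fv 0.44 Fz -6.39
   t 6.80 x 13.00 y 0.38 z 72.5  Fu 18.12 Fv -0.47 Fz -11.42
   t 7.05 x 7.92 y 0.43 z 72.7  Fu 10.01 Fv 0.04 Fz -4.13
```

```bash
python3 -m pendant '[[[0,0.002,0],[0,0,0],-1],[[0,0.004,0],[0,0,0],-1],[[0,0.004,0],[0,0,0],-1]]' >/dev/null; python3 m.py
python3 -m pendant '[[[0,0.002,0],[0,0,0],-1],[[0,0.004,0],[0,0,0],-1],[[0,0.004,0],[0,0,0],-1]]' >/dev/null; python3 m.py
python3 -c "
from h import *
import cv2
for n,c in(('side',(slice(110,260),slice(200,400))),):
    cv2.imwrite(f'pics/{n}4.png',cv2.resize(arm.grab_frame(n)[c][:,:,::-1],None,fx=3,fy=3,interpolation=2))
"; python3 m.py
```

```text
t 7.30 x 5.92 y 0.40 z 72.7  Fu 9.08 Fv -0.16 Fz -3.02
   t 7.55 x 4.09 y 0.40 z 72.7  Fu 10.08 Fv -1.45 Fz -5.26
   t 7.60 x 4.06 y 0.43 z 72.7  Fu 9.63 Fv -0.05 Fz -4.18
```

View pics/side4.png

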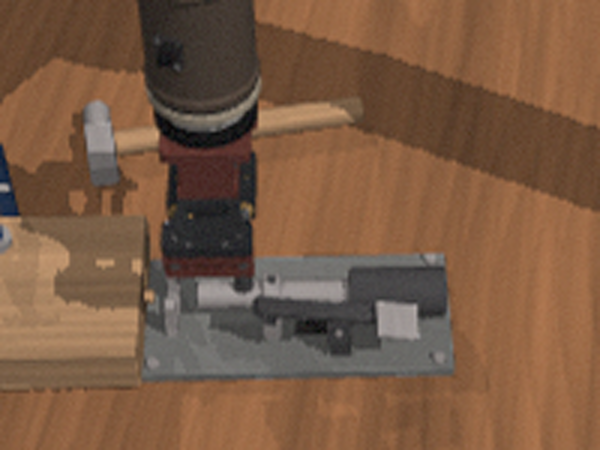

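```bash
python3 -m pendant '[[[0,0.002,0],[0,0,0],-1],[[0,0.004,0],[0,0,0],-1],[[0,0.004,0],[0,0,0],-1]]' >/dev/null; python3 m.py
python3 -m pendant '[[[0,0.002,0],[0,0,0],-1],[[0,0.004,0],[0,0,0],-1],[[0,0.004,0],[0,0,0],-1]]' >/dev/null; python3 m.py
```

```text
t 7.85 x 2.27 y 0.42 z 72.8  Fu 10.65 Fv -0.17 Fz -4.83
   t 8.10 x 0.43 y 0.44 z 72.8  Fu 11.76 Fv 0.47 Fz -5.85
```

```bash
python3 -m pendant '[[[0,0.001,0],[0,0,0],-1],[[0,0.002,0],[0,0,0],-1],[[0,0.002,0],[0,0,0],-1]]' >/dev/null; python3 m.py
python3 -m pendant '[[[0,0.001,0],[0,0,0],-1],[[0,0.002,0],[0,0,0],-1],[[0,0.002,0],[0,0,0],-1]]' >/dev/null; python3 m.py
```

```text
t 8.35 x -0.39 y 0.39 z 72.8  Fu 12.38 Fv -0.57 Fz -6.64
   t 8.60 x -1.28 y 0.43 z 72.8  Fu 12.42 Fv -0.41 Fz -5.88
```

```bash
python3 -m pendant '[[[0,0.001,0],[0,0,0],-1],[[0,0.002,0],[0,0,0],-1],[[0,0.002,0],[0,0,0],-1]]' >/dev/null; python3 m.py
python3 -m pendant '[[[0,0.001,0],[0,0,0],-1],[[0,0.002,0],[0,0,0],-1],[[0,0.002,0],[0,0,0],-1]]' >/dev/null; python3 m.py
```

```text
t 8.85 x -2.22 y 0.40 z 72.8  Fu 11.97 Fv 0.35 Fz -7.08
   t 9.10 x -3.17 y 0.41 z 72.8  Fu 12.08 Fv -0.18 Fz -6.44
```

```bash
python3 -m pendant '[[[0,0.001,0],[0,0,0],-1],[[0,0.002,0],[0,0,0],-1],[[0,0.002,0],[0,0,0],-1]]' >/dev/null; python3 m.py
python3 -m pendant '[[[0,0.001,0],[0,0,0],-1],[[0,0.002,0],[0,0,0],-1],[[0,0.002,0],[0,0,0],-1]]' >/dev/null; python3 m.py
```

```text
t 9.35 x -4.06 y 0.38 z 72.8  Fu 13.18 Fv -1.32 Fz -8.35
   t 9.60 x -4.97 y 0.41 z 72.8  Fu 14.09 Fv -0.35 Fz -7.23
```

```bash
python3 -m pendant '[[[0,0.001,0],[0,0,0],-1],[[0,0.002,0],[0,0,0],-1],[[0,0.002,0],[0,0,0],-1]]' >/dev/null; python3 m.py
python3 -m pendant '[[[0,0.001,0],[0,0,0],-1],[[0,0.002,0],[0,0,0],-1],[[0,0.002,0],[0,0,0],-1]]' >/dev/null; python3 m.py
```

```text
t 9.85 x -5.92 y 0.38 z 72.8  Fu 13.72 Fv -0.24 Fz -7.42
   t 10.10 x -7.08 y 0.39 z 72.8  Fu 13.22 Fv -1.36 Fz -6.03
```

```bash
python3 -m pendant '[[[0,-0.001,0],[0,0,0],-1],[[0,-0.003,0],[0,0,0],-1],[[0,-0.003,0],[0,0,0],-1]]' >/dev/null; python3 m.py
python3 -m pendant '[[[0,-0.001,0],[0,0,0],-1],[[0,-0.003,0],[0,0,0],-1],[[0,-0.003,0],[0,0,0],-1]]' >/dev/null; python3 m.py
```

```text
t 10.35 x -6.37 y 0.40 z 72.7  Fu 9.69 Fv -0.19 Fz -3.55
   t 10.60 x -6.27 y 0.48 z 72.6  Fu 5.53 Fv -1.28 Fz -0.26
```

```bash
python3 -m pendant '[[[0,-0.001,0],[0,0,0],-1],[[0,-0.003,0],[0,0,0],-1],[[0,-0.003,0],[0,0,0],-1]]' >/dev/null; python3 m.py
python3 -m pendant '[[[0,-0.001,0],[0,0,0],-1],[[0,-0.003,0],[0,0,0],-1],[[0,-0.003,0],[0,0,0],-1]]' >/dev/null; python3 m.py
python3 -m pendant '[[[0,-0.002,0],[0,0,0],-1],[[0,-0.004,0],[0,0,0],-1],[[0,-0.004,0],[0,0,0],-1]]' >/dev/null; python3 m.py
```

```text
t 10.85 x -6.11 y 0.44 z 72.1  Fu 0.90 Fv 0.54 Fz 0.38
   t 11.10 x -4.84 y 0.39 z 71.7  Fu -0.10 Fv 0.63 Fz 0.36
   t 11.35 x -2.15 y 0.39 z 72.0  Fu 1.43 Fv -0.45 Fz -0.29
```

The bolt is caught: the pull fell to zero and the tool now moves freely. I'll move clear and check with a picture.

```bash
python3 -m pendant '[[[0,-0.004,0],[0,0,0],-1],[[0,-0.008,0],[0,0,0],-1],[[0,-0.012,0],[0,0,0],-1],[[0,-0.012,0],[0,0,0],-1],[[0,-0.012,0],[0,0,0],-1]]' >/dev/null; python3 m.py
python3 -m pendant '[[[0,0,-0.03],[0,0,0],-1],[[0,0,-0.06],[0,0,0],-1],[[0,0,-0.09],[0,0,0],-1],[[0,0,-0.11],[0,0,0],-1],[[0,0,-0.12],[0,0,0],-1]]' >/dev/null; python3 m.py
python3 -c "
from h import *
import cv2
for n,c in(('side',(slice(110,260),slice(200,400))),):
    cv2.imwrite(f'pics/{n}5.png',cv2.resize(arm.grab_frame(n)[c][:,:,::-1],None,fx=3,fy=3,interpolation=2))
go(L(-135,47,130))
"
```

```text
t 11.77 x 3.94 y 0.39 z 72.1  Fu 0.60 Fv 0.61 Fz -0.09
   t 12.18 x 4.51 y 0.43 z 133.8  Fu -0.18 Fv 0.41 Fz 0.59
t 12.2333 pos [654.3  80.6 134.1] [-1.7986e+02 -1.0000e-02 -8.0000e+01] shift [-0.0932  0.2793  0.0074] turn [-0.0016 -0.0001 -0.    ] rows 3.5 F [0.65 0.79 0.98] loc [  4.7   0.4 134.1]
```

View pics/side5.png

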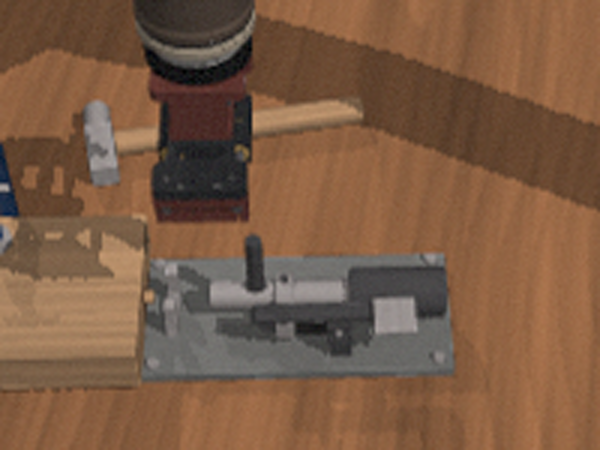

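The bolt is cocked: the handle sits at (254,240) against (201,239) at rest, with the fingers clear. Next is the trip pad.

```bash
python3 -m pendant '[[[-0.018,0.056,-0.01],[0,0,0],-1],[[-0.037,0.112,-0.01],[0,0,0],-1],[[-0.056,0.168,-0.01],[0,0,0],-1],[[-0.074,0.224,0],[0,0,0],-1],[[-0.091,0.279,0.007],[0,0,0],-1]]' >/dev/null; python3 m.py
python3 -m pendant '[[[0,0,0],[0,0,0],-1],[[0,0,0],[0,0,0],-1],[[0,0,0],[0,0,0],-1],[[0,0,0],[0,0,0],-1],[[0,0,0],[0,0,0],-1]]' >/dev/null; python3 m.py
python3 -c "
from h import *
import cv2
for n,c in(('side',(slice(110,260),slice(200,400))),):
    cv2.imwrite(f'pics/{n}6.png',cv2.resize(arm.grab_frame(n)[c][:,:,::-1],None,fx=3,fy=3,interpolation=2))
go(L(-135,46,72))
"
```

```text
t 12.65 x -137.53 y 46.24 z 127.9  Fu -0.11 Fv -0.34 Fz -0.52
   t 13.07 x -134.65 y 45.52 z 128.5  Fu 0.72 Fv 0.11 Fz 0.72
t 13.1167 pos [509.1 100.9 128.5] [-1.7999e+02  1.0000e-02 -8.0040e+01] shift [-0.0008  0.0003  0.1129] turn [-0.0001  0.0001 -0.0004] rows 1.4 F [ 0.05 -0.19  0.29] loc [-134.8   45.6  128.5]
```

View pics/side6.png

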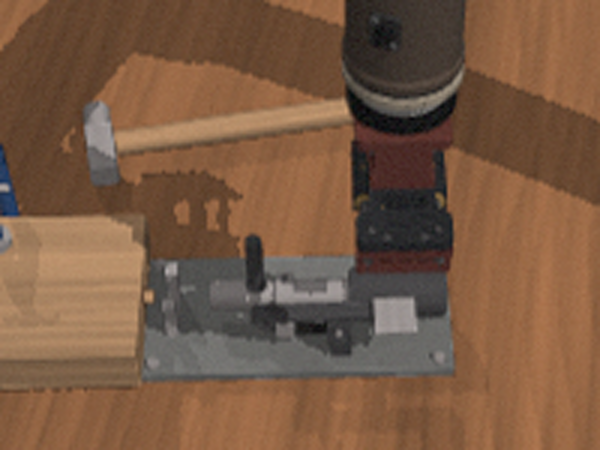

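```bash
python3 -m pendant '[[[0,0,0.025],[0,0,0],-1],[[0,0,0.05],[0,0,0],-1],[[0,0,0.075],[0,0,0],-1],[[0,0,0.095],[0,0,0],-1],[[0,0,0.107],[0,0,0],-1]]' >/dev/null; python3 m.py
python3 -m pendant '[[[0,0,0],[0,0,0],-1],[[0,0,0],[0,0,0],-1],[[0,0,0],[0,0,0],-1],[[0,0,0],[0,0,0],-1]]' >/dev/null; python3 m.py
python3 -m pendant '[[[0,0,0.004],[0,0,0],-1],[[0,0,0.008],[0,0,0],-1],[[0,0,0.012],[0,0,0],-1],[[0,0,0.016],[0,0,0],-1],[[0,0,0.016],[0,0,0],-1]]' >/dev/null; python3 m.py
```

```text
t 13.53 x -135.89 y 45.71 z 73.8  Fu 1.22 Fv 0.49 Fz -0.43
   t 13.87 x -135.12 y 45.92 z 75.8  Fu 0.01 Fv 0.06 Fz -0.31
   t 14.28 x -135.97 y 45.85 z 66.7  Fu -0.21 Fv 0.46 Fz 1.28
```

```bash
python3 -m pendant '[[[0,0,0.002],[0,0,0],-1],[[0,0,0.004],[0,0,0],-1],[[0,0,0.006],[0,0,0],-1],[[0,0,0.008],[0,0,0],-1],[[0,0,0.008],[0,0,0],-1]]' >/dev/null; python3 m.py
python3 -m pendant '[[[0,0,0.002],[0,0,0],-1],[[0,0,0.004],[0,0,0],-1],[[0,0,0.006],[0,0,0],-1],[[0,0,0.006],[0,0,0],-1],[[0,0,0.006],[0,0,0],-1]]' >/dev/null; python3 m.py
python3 -m pendant '[[[0,0,0.002],[0,0,0],-1],[[0,0,0.004],[0,0,0],-1],[[0,0,0.006],[0,0,0],-1],[[0,0,0.006],[0,0,0],-1],[[0,0,0.006],[0,0,0],-1]]' >/dev/null; python3 m.py
```

```text
t 14.70 x -135.87 y 45.93 z 63.7  Fu -4.16 Fv -0.83 Fz 9.16
   t 15.12 x -136.99 y 45.91 z 60.6  Fu -7.30 Fv 0.68 Fz 11.11
   t 15.53 x -137.32 y 45.89 z 56.9  Fu -4.39 Fv 0.36 Fz 5.24
```

```bash
python3 -m pendant '[[[0,0,0.002],[0,0,0],-1],[[0,0,0.003],[0,0,0],-1],[[0,0,0.003],[0,0,0],-1]]' >/dev/null; python3 m.py
python3 -c "
from h import *
import cv2
for n,c in(('side',(slice(110,260),slice(200,400))),):
    cv2.imwrite(f'pics/{n}7.png',cv2.resize(arm.grab_frame(n)[c][:,:,::-1],None,fx=3,fy=3,interpolation=2))
"
```

```text
t 15.78 x -137.60 y 45.88 z 55.2  Fu -6.19 Fv 0.15 Fz 3.99
```

View pics/side7.png

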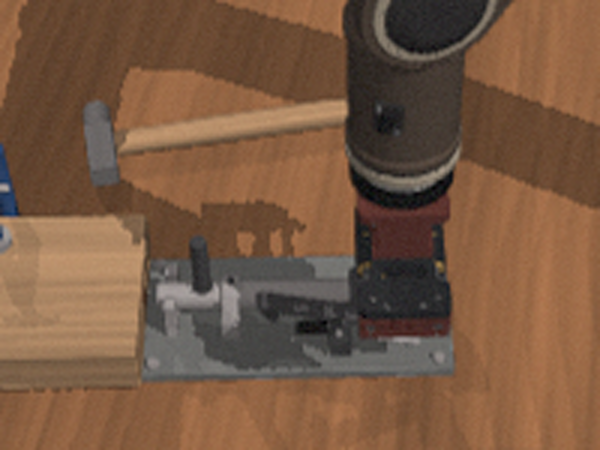

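The bolt has fired: the handle is back at (198,240) and no dowel shows at the board edge near (150,297). I'll lift straight up and then check.

```bash
python3 -m pendant '[[[0,0,-0.01],[0,0,0],-1],[[0,0,-0.025],[0,0,0],-1],[[0,0,-0.06],[0,0,0],-1],[[0,0,-0.1],[0,0,0],-1],[[0,0,-0.15],[0,0,0],-1]]' >/dev/null; python3 m.py
python3 -m pendant '[[[0,0.06,-0.05],[0,0,0],-1],[[0,0.12,-0.1],[0,0,0],-1],[[0,0.18,-0.15],[0,0,0],-1],[[0,0.2,-0.2],[0,0,0],-1],[[0,0.2,-0.2],[0,0,0],-1]]' >/dev/null; python3 m.py
python3 -m pendant '[[[0.05,0,0],[0,0,0],-1],[[0.1,0,0],[0,0,0],-1],[[0.18,0,0],[0,0,0],-1],[[0.25,0,0],[0,0,0],-1],[[0.3,0,0],[0,0,0],-1]]' >/dev/null; 
python3 -m pendant '[[[0.05,0,0],[0,0,0],-1],[[0.1,0,0],[0,0,0],-1],[[0.18,0,0],[0,0,0],-1],[[0.2,0,0],[0,0,0],-1],[[0.2,0,0],[0,0,0],-1]]' >/dev/null; python3 m.py
python3 -c "
from h import *
import cv2
A=arm.grab_frame('side');B=arm.grab_frame('top')
a=cv2.resize(A[170:250,235:365][:,:,::-1],None,fx=4,fy=4,interpolation=2)
b=cv2.resize(B[120:265,260:370][:,:,::-1],None,fx=4,fy=4,interpolation=2)
cv2.imwrite('pics/sz8.png',a);cv2.imwrite('pics/tz8.png',b)
cv2.imwrite('pics/side8.png',A[:,:,::-1])
"
```

```text
t 16.25 x -135.98 y 45.89 z 131.3  Fu 0.51 Fv -0.20 Fz 0.00
   t 16.67 x -235.30 y 46.13 z 235.7  Fu 1.72 Fv -0.79 Fz -0.38
   t 17.50 x -235.91 y -207.66 z 230.6  Fu 0.13 Fv -0.16 Fz 0.11
```

View pics/sz8.png

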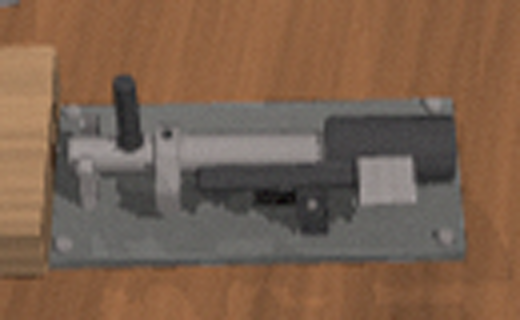

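View pics/tz8.png

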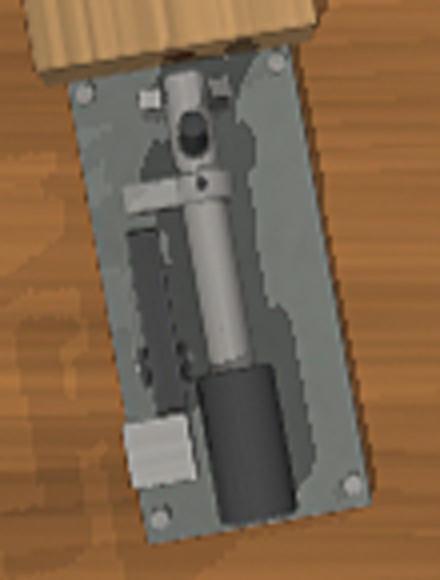

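View pics/side8.png

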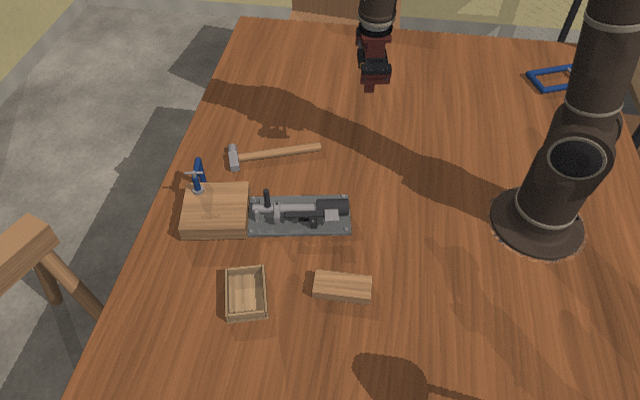

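The dowel no longer stands out in either view: at top-zoom (178,62), where it stood before, there is now only a dark spot. The bolt is at rest, the lever and pad are back where they were at the start, and the hammer, box and offcut have not moved. The arm is clear, so I'll hand it in.

```bash
python3 -m pendant '[[[0,0,0],[0,0,0],-1],[[0,0,0],[0,0,0],-1],[[0,0,0],[0,0,0],-1]]' >/dev/null; python3 -c "
from workcell import arm
print(arm.read_state()['contact_force']); print(arm.finish_job())"
```

```text
[-1.06058084  0.69968187 -0.68571659]
the job is handed in; nothing more can be done
None
```

The bolt was cocked, fired and drove the dowel. As far as the pictures show the dowel is flush, and I handed the job in at about 18 s of the 72 s.

- **Cocking:** I hooked the shut fingers in front of the handle and drew the bolt back in steps down to 1 mm. I stopped at about 35 mm of draw, estimated from the tool's travel. When I eased forward, the pull fell from 13 N to nothing and the handle stayed back, so the catch held it, and I lifted clear.
- **Firing:** I pressed the trip pad slowly and read at most about 11 N upward (about 13 N in all, counting the sideways part). The bolt fired untouched.
- **Last checks:** Both views show no dowel standing out, the bolt at rest, the lever down and the bystanders unmoved. The tool read only noise, about 1 N.

- **What I could not measure:** The pictures resolve only about 2 mm per pixel, so "standing out less than 1.5 mm" is judged by eye. The buffer's compression could not be read. I saw no steep rise in the pull near the end of the draw.
- **One odd reading:** The pull jumped to 18 N about halfway through the draw, then dropped to 10 N. I took this as the sear sticking and slipping; it was well short of the buffer.

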